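Open the push-and-turn pill bottle at the bedside

TASK

Open the squat pill bottle that stands in the holder on the bedside table: press its child-proof cap down, keep it pressed while twisting it counterclockwise until it is free, then lift it straight up. Finish while still holding the cap in the gripper, level and still, about 10 cm above the bottle's mouth; do not put it back or let go, and leave the other things on the table where they are.

Things in the scene. Friction and masses are not known exactly. Their poses are not given: they have to be found in the camera images.
- pill_bottle: Squat amber pill bottle, 62 mm wide, clamped in a round light wood holder with a rubber foot (100 mm wide foot, 82 mm up to 36 mm high) that is fixed to the table: it cannot turn, slide or tip. Origin: centre of the holder's underside, on the table; z up, yaw arbitrary. The 62 mm wall ends 64 mm above the table and slopes in to the 28 mm neck at 79 mm; neck's rim at 112 mm.
- mouth (a point): Centre of the bottle's mouth, on its axis at the neck's rim, 112 mm above the table; axes as the bottle's. The cap comes free from 0.75 rad of counterclockwise turn (seen from above) and lifts off anywhere from there to 2.2 rad; 1.2 rad is good. Clockwise it is stopped.
- cap: White round ribbed push-and-turn cap on the squat bottle, 48 mm wide, 30 mm tall, 30 g. Origin: centre of its underside, z up. Closed, the underside is 95 mm and the top 125 mm above the table, its x axis along the bottle's. Unpressed it is locked: no turning, no lifting. It can be pressed 7 mm down (then it meets the rim); from 4 mm it can turn, 5 to 6 mm is good.
- seal (a joint): Sprung grey disc in the mouth that pushes the cap up (5 N closed, 10 N pressed 7 mm). Reads 0 m with the cap closed, about -0.006 with it well pressed, +0.003 with the cap free or off; a freed cap that is let up rests loose on it, 3 mm above its closed height.
- tall_bottle: Bystander: slim amber bottle with a white cap, 54 mm wide, 165 mm tall, standing loose. Origin: centre of its underside.
- book: Bystander: grey closed book lying flat, 200 x 140 x 30 mm. Origin: centre of its underside.
- cup: Bystander: blue ceramic mug, 90 mm wide, 65 mm tall, standing on the book. Origin: centre of its underside.
- lantern: Bystander: white house-shaped lantern with lit windows, 106 mm long, about 110 mm wide at the eaves, 150 mm tall. Origin: centre of its underside.
Mind the look-alikes: they are no part of the job. Of the things like the cap, leave any that is pink or yellow; of the rest the larger one is meant.

How it is judged (in metres and radians):
On the way, in this order (a step that is already met when the one before it is completed fails the run):
1. the cap is pressed down on the neck, at least 3.5 mm (z of cap in the frame of pill_bottle below 0.0915 m and horizontal distance between cap and mouth below 0.006 m), for 0.05 s.
2. the cap is twisted free: turned at least 0.75 rad while still on the neck (angle between the x axis of cap and the x axis of pill_bottle, either way round above 0.75 rad and z of cap in the frame of pill_bottle below 0.102 m and horizontal distance between cap and mouth below 0.006 m), for 0.05 s.
At the end, for the whole second after the job is handed in: The gripper's fingers still hold the cap (more than 2 N), its underside 5 to 18 cm above the bottle's mouth and within 3 cm of the bottle's axis, level within 0.25 rad, still (below 3 cm/s) and not touching the bottle (z of cap in the frame of mouth between 0.05 and 0.18 m and horizontal distance between cap and mouth below 0.03 m and angle between cap's own z axis and vertical below 0.25 rad and contact force between the fingers and cap above 2 N and contact force between cap and pill_bottle below 0.1 N and linear speed of cap below 0.03 m/s); the arm keeps its last pose, push and grip.
It fails at once if the tall bottle is knocked over or shifted more than 3 cm (distance of tall_bottle from where it was at the start of the episode above 0.03 m or angle between tall_bottle's own z axis and vertical above 0.35 rad).
It fails at once if the book is knocked over or shifted more than 3 cm (distance of book from where it was at the start of the episode above 0.03 m or angle between book's own z axis and vertical above 0.35 rad).
It fails at once if the cup is knocked over or shifted more than 3 cm (distance of cup from where it was at the start of the episode above 0.03 m or angle between cup's own z axis and vertical above 0.35 rad).
It fails at once if the lantern is knocked over or shifted more than 3 cm (distance of lantern from where it was at the start of the episode above 0.03 m or angle between lantern's own z axis and vertical above 0.35 rad).
It also fails if it takes over 35 s, if anything falls off the work surface, if the arm or the gripper's body presses on something with over 40 N, if the wrist force passes 120 N, or if a joint passes its speed limit or range.

ROBOT

A 6-joint arm with a two-finger parallel gripper is mounted at the origin on the work surface. World frame = base frame: x ahead of the robot, y to its left, z up, the work surface at z = 0. Lengths are in m, angles in degrees, forces in N, time in s.
With the tool pointing down it reaches from about 0.375 to 0.9 m from the base axis. Payload 3.1 kg.
Tool frame: the origin (TCP) lies at the very end of the fingers, on their centre line; the grasp point (between the pads) lies 19 mm behind it; z points along the fingers, y is the line along which they close (so a half turn about z gives the same grasp; the last joint's range is limited). The gripper opens to 87 mm and grips with 3 to 60 N. Pads are 19 mm wide; open, the fingers measure 117 mm over their backs; the gripper's body (75 mm by 190 mm) begins 51 mm behind the grasp point.
Start: joints at [62.366, 30.224, 82.088, -0, 67.689, -10.227], TCP at [0.187, 0.596, 0.223] pointing down, gripper open.
Joint ranges: [-176.69, 176.69], [-43.24, 126.21], [12.49, 139.97], [-82, 262], [0, 151.66], [-163.58, 163.58]. Speed limits (degrees/s): [159.86, 159.86, 180, 180, 180, 180].

INTERFACE

Orientations are given as a 3x3 rotation matrix whose columns are the frame's x, y, z axes.
In Python, from rig import * gives the robot as it stands.
- The arm moves only by the tool jog_arm, never from a script. Its arguments are lists of equal length, an entry for each row: "delta_pos": the shift along the world's x, y, z in cm, a list of three; "turn": the turn about the world's z in degrees; "grip": the closure, from 0 (fully open) to 1 (shut). In form: {"delta_pos": [[x, y, z], ...], "turn": [turn, ...], "grip": [grip, ...]}. A call has 1 to 12 rows; each row is the pose to reach, as a shift and turn from the pose commanded when the call began; what a row does not reach only later rows make up. A row lasts 1/8 s, in which the tool goes at most 62.5 mm and 10.7 degrees, less where a joint would pass 70% of its speed; a pose out of reach is approached as far as the arm can. A call with a gripper value outside its range is refused whole. The fingers move at their own pace and stop on an object; the grip force is fixed at half the most. Time passes only in rows, so rows that repeat a pose let the fingers close. It gives the time, the measured TCP pose, the force, the opening and the grip force at its end, in the units of the state.
- read_state(): the state, without advancing time (a new reading comes with each control period).
- capture(name): name is "scene" or "top" or "wrist"; returns a dict with "color" (384x512x3 uint8, blue, green, red), "fovy" (degrees; the focal length in pixels is half the picture's height over the tangent of half this angle, whatever the lens; pixels are square), "cx", "cy" (the principal point, pixels), "k1" (the pictures are not rectified: a ray, as slopes to the right and down, at radius r is drawn at 1 + k1 r^2 times it, then the intrinsics apply), "camera_from_world" (4x4, takes a point from world to camera coordinates). Camera axes: x right, y up, looking along -z (the intrinsics and any distortion apply to the point x, -y, -z); pixel columns grow to the right and rows downward; lengths in m; the calibration is good to about 2 mm. A picture is of the moment at which its call begins. There is no depth.
- hand_in(): hands the job in; it is judged then, once.
The state is a dict: "time_s": time; "joint_positions": joint angles; "qvel": joint speeds; "tau": joint torques, N m; "position": TCP position; "tcp_rot": TCP orientation; "force": force on the tool from outside, world axes, zero at the start; "moment": the same for the moment, N m; "opening": opening from 0.0 (shut) to 1.0 (fully open); "grasp_force": force on a finger pad.
Only numpy, scipy, OpenCV 4.12 (cv2) and the standard library are available. Lean on these libraries where they do the work, as an engineer would, in place of code of your own. Each camera call takes 0.05 s, during which the arm holds its last target. There are 200 camera calls.

## Working session

There is one attempt and no reset: what is moved stays moved. The work goes in short steps, Python scripts to look and compute and a tool call to move; the robot and the scene stay as the last step left them, time stands still between calls to the robot, and variables do not carry over. Pictures are saved under pics/ and viewed, at most 10 in all, crops included, and the job is handed in when it is done.

Besides the shell and the picture viewer there is one more tool, called after "Request:" as name(argument=value, ...) on one line, values as JSON. jog_arm: Moves the arm, as the interface text tells. Its arguments: {"type":"object","properties":{"delta_pos":{"type":"array"},"turn":{"type":"array"},"grip":{"type":"array"}},"required":["delta_pos","turn","grip"]}

```bash
mkdir -p pics; python3 - <<'E'
from rig import *
import cv2,numpy as np,pickle
d={n:capture(n) for n in("scene","top","wrist")}
pickle.dump(d,open('d.pkl','wb'))
cv2.imwrite('pics/a.png',d['scene']['color']);cv2.imwrite('pics/b.png',d['top']['color'])
s=read_state();print(s['time_s'],s['position'],s['tcp_rot'],s['opening'],s['force'])
for n in d:
  c=d[n];print(n,c['fovy'],c['cx'],c['cy'],c['k1'],np.linalg.inv(c['camera_from_world'])[:3,3])
E
```

```text
0.15 [0.18666271 0.59588361 0.22177744] [[-9.54212175e-01  2.99129564e-01 -7.92812507e-04]
 [ 2.99130459e-01  9.54211030e-01 -1.50980331e-03]
 [ 3.04883631e-04 -1.67782707e-03 -9.99998546e-01]] 0.9963099420042325 [ 0.2953932  -0.60912622  1.06785246]
scene 46.653031078070924 261.3324626100265 188.56325783582471 0.05086631487563513 [ 1.01110708 -0.91658695  0.92315332]
top 51.143364415537704 249.7912296479897 194.32189513204068 -0.08430170358987976 [ 0.39143194 -0.01836726  1.21227551]
wrist 62.62344432923916 254.91394464249925 195.502210800007 -0.0670259774021619 [0.11590615 0.61833704 0.38348532]
```

View pics/a.png

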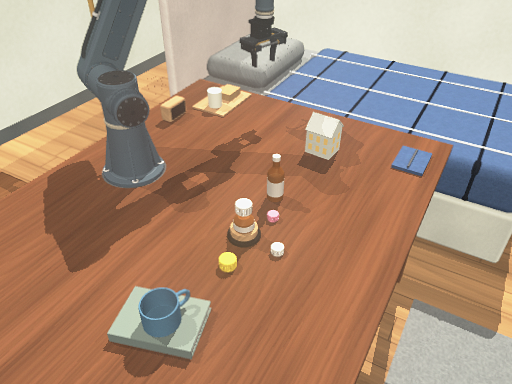

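View pics/b.png

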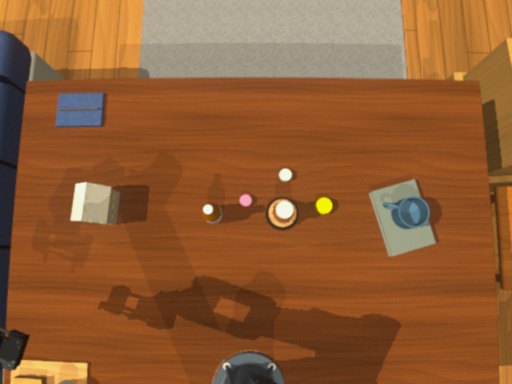

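The scene view shows the target white cap on the amber bottle at (243,207). The loose look-alikes are pink at (273,216), white at (277,249) and yellow at (228,262), and the tall bottle is at (275,175). In the top view the cap is at (285,210) and the tall bottle's cap at (208,209).

```bash
cat > h.py <<'E'
import numpy as np,cv2
def ray(c,u,v):
    f=c['color'].shape[0]/2/np.tan(np.radians(c['fovy']/2))
    x,y=(u-c['cx'])/f,(v-c['cy'])/f; a,b=x,y
    for _ in range(30):
        k=1+c['k1']*(a*a+b*b); a,b=x/k,y/k
    M=np.linalg.inv(c['camera_from_world']); return M[:3,3],M[:3,:3]@np.array([a,-b,-1])
def onz(c,p,z):
    o,d=ray(c,*p); return o+d*(z-o[2])/d[2]
def white(c,box,lo=170,sat=45):
    x0,y0,x1,y1=box; h=cv2.cvtColor(c['color'],cv2.COLOR_BGR2HSV)[y0:y1,x0:x1]
    m=((h[...,2]>lo)&(h[...,1]<sat)).astype(np.uint8)
    n,l,s,ce=cv2.connectedComponentsWithStats(m)
    return [(tuple((ce[i]+[x0,y0]).round(1)),s[i].tolist()) for i in range(1,n) if s[i,4]>15]
E
python3 - <<'E'
import pickle; from h import *
d=pickle.load(open('d.pkl','rb'));t=d['top'];s=d['scene']
for b in [(265,190,305,230),(195,195,225,225)]:
  for p,st in white(t,b): print('top',p,st,onz(t,p,.125),onz(t,p,.165))
for p,st in white(s,(230,190,260,222)): print('scene',p,st,onz(s,p,.115))
for p in [(235.5,205),(252,205)]: print(onz(s,p,.125))
im=cv2.resize(s['color'][185:250,215:285],None,fx=8,fy=8,interpolation=2)
im2=cv2.resize(t['color'][185:235,190:310],None,fx=5,fy=5,interpolation=2)
o=np.zeros((im.shape[0],600,3),np.uint8);
cv2.imwrite('pics/c.png',np.vstack([cv2.copyMakeBorder(im2,0,0,0,0,0),cv2.resize(im,(600,340))]))
E
```

```text
top (np.float64(284.2), np.float64(209.4)) [11, 12, 17, 16, 218] [ 0.50873268 -0.09469828  0.125     ] [ 0.50441728 -0.09189012  0.165     ]
top (np.float64(207.7), np.float64(209.1)) [8, 10, 10, 9, 67] [0.50847579 0.11396117 0.125     ] [0.50416984 0.10909291 0.165     ]
scene (np.float64(243.0), np.float64(205.7)) [5, 8, 17, 18, 210] [ 0.5072691  -0.09575723  0.115     ]
[ 0.4938943  -0.11384579  0.125     ]
[ 0.53361019 -0.09066186  0.125     ]
```

View pics/c.png

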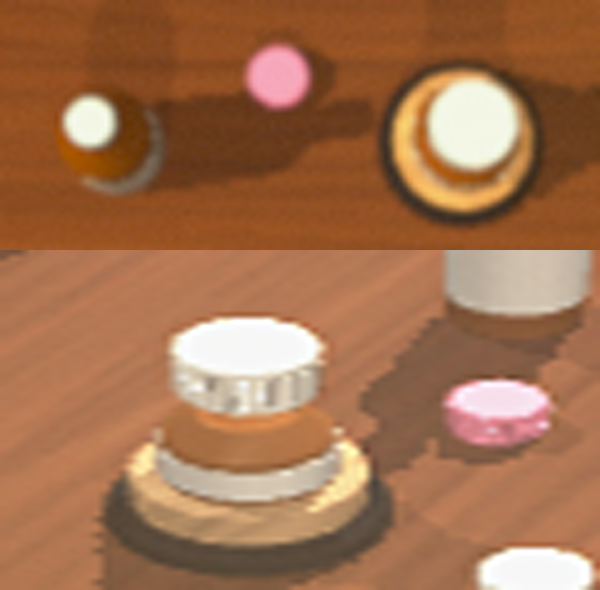

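The crops confirm the ribbed white cap on the bottle. Both views put it at about (0.508, -0.095). I'll move above it, turning -50° on the way.

Request:
jog_arm(delta_pos=[[2.5,-5,1],[5,-10,1],[7.5,-15,1],[10,-20,1],[12,-26,1],[14,-31,1],[16.5,-36,1],[19,-41,1],[21.5,-46,1],[24,-51,1],[26,-56,1],[28,-61,1]], turn=[0,-5,-10,-15,-20,-25,-30,-35,-40,-45,-50,-50], grip=[0,0,0,0,0,0,0,0,0,0,0,0])

```text
time_s: 1.65
position: [0.4673, -0.0154, 0.2325]
tcp_rot: [[-0.383, 0.924, 0.0], [0.924, 0.383, 0.0], [0.0, 0.0, -1.0]]
force: [0.1, 0.4, 0.6]
opening: 1.001
grasp_force: 0.0
```

Request:
jog_arm(delta_pos=[[2,-4,-1],[4,-8,-1],[4,-8,-1],[4,-8,-1],[4,-8,-1]], turn=[0,0,0,0,0], grip=[0,0,0,0,0])

```text
time_s: 2.28
position: [0.506, -0.0923, 0.2225]
tcp_rot: [[-0.385, 0.923, -0.001], [0.923, 0.385, 0.001], [0.001, -0.001, -1.0]]
force: [-0.3, -0.2, -0.4]
opening: 0.998
grasp_force: 0.0
```

```bash
python3 - <<'E'
from rig import *; from h import *
w=capture('wrist');s=read_state()
print(s['time_s'],s['position'],s['tcp_rot'],s['joint_positions'],s['force'])
im=w['color'].copy()
for p,st in white(w,(0,0,512,384)): print(p,st,onz(w,p,.125))
cv2.imwrite('pics/d.png',im)
E
```

```text
2.325 [ 0.50617809 -0.09233292  0.22255955] [[-3.85569101e-01  9.22678675e-01 -7.28977058e-04]
 [ 9.22678708e-01  3.85569462e-01  4.38906812e-04]
 [ 6.86041248e-04 -5.03382705e-04 -9.99999638e-01]] [-2.28004243e+01  2.17630477e+01  9.77528626e+01  8.03635578e-03
  6.05323388e+01 -4.54834714e+01] [-0.10081462  0.35691747  0.68719849]
(np.float64(326.8), np.float64(100.2)) [313, 86, 28, 29, 621] [0.52726237 0.0035432  0.125     ]
(np.float64(256.6), np.float64(154.2)) [248, 153, 18, 3, 33] [ 0.49259083 -0.05781279  0.125     ]
(np.float64(256.9), np.float64(198.6)) [230, 170, 55, 57, 2444] [ 0.50757225 -0.09280998  0.125     ]
(np.float64(340.8), np.float64(216.9)) [327, 203, 29, 29, 580] [ 0.58166656 -0.07985095  0.125     ]
(np.float64(258.1), np.float64(274.4)) [91, 269, 325, 12, 2787] [ 0.5367643 -0.159366   0.125    ]
```

View pics/d.png

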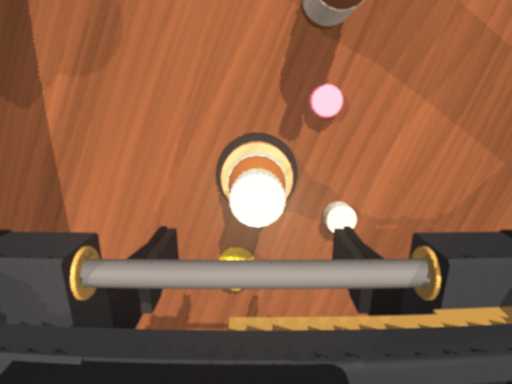

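The wrist view shows the target cap at (257,198) between the fingers, about 2 mm off centre. I'll shift, descend and grip.

Request:
jog_arm(delta_pos=[[0.2,-0.1,-3],[0.2,-0.1,-6],[0.2,-0.1,-9],[0.2,-0.1,-11.5],[0.2,-0.1,-13],[0.2,-0.1,-13],[0.2,-0.1,-13]], turn=[0,0,0,0,0,0,0], grip=[0,0,0,0,0,0,0])

```text
time_s: 3.2
position: [0.5096, -0.0947, 0.0934]
tcp_rot: [[-0.384, 0.923, 0.002], [0.923, 0.384, -0.001], [-0.001, 0.001, -1.0]]
force: [-0.7, -0.8, 0.2]
opening: 0.995
grasp_force: 0.0
```

Request:
jog_arm(delta_pos=[[0,0,0],[0,0,0],[0,0,0],[0,0,0],[0,0,0],[0,0,0],[0,0,0],[0,0,0]], turn=[0,0,0,0,0,0,0,0], grip=[1,1,1,1,1,1,1,1])

```text
time_s: 4.2
position: [0.5089, -0.0947, 0.0926]
tcp_rot: [[-0.384, 0.923, -0.0], [0.923, 0.384, -0.0], [-0.0, -0.0, -1.0]]
force: [-1.0, -0.1, 0.4]
opening: 0.535
grasp_force: 30.0
```

Request:
jog_arm(delta_pos=[[0,0,-0.2],[0,0,-0.4],[0,0,-0.6],[0,0,-0.6],[0,0,-0.6]], turn=[0,0,0,0,0], grip=[1,1,1,1,1])

```text
time_s: 4.82
position: [0.5089, -0.0947, 0.0873]
tcp_rot: [[-0.384, 0.923, 0.0], [0.923, 0.384, -0.0], [-0.0, 0.0, -1.0]]
force: [-2.1, -0.9, 8.1]
opening: 0.528
grasp_force: 30.0
```

```bash
python3 - <<'E'
from rig import *; from h import *
s=read_state();print(s['position'],s['force'],s['moment'])
c=capture('scene')
cv2.imwrite('pics/e.png',cv2.resize(c['color'][150:260,190:310],None,fx=5,fy=5,interpolation=2))
E
```

```text
[ 0.50893959 -0.09468274  0.08729167] [-2.09519909 -0.9477886   8.12596417] [-0.05333298  0.31433277 -0.03841963]
```

View pics/e.png

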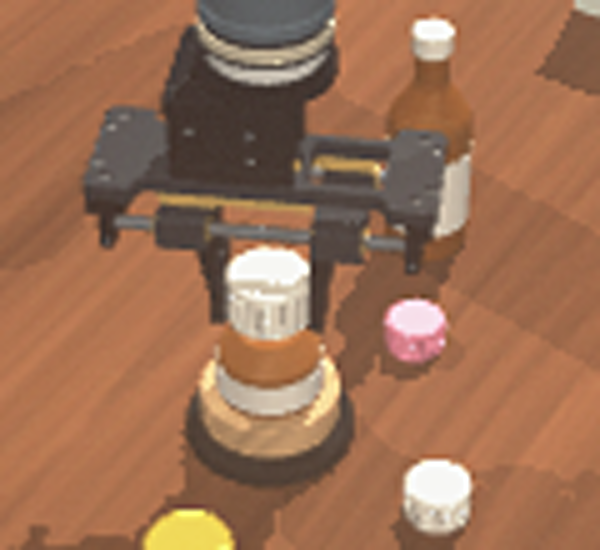

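The cap is gripped and pressed, with a force of about 8 N that agrees with roughly 5 mm of travel. I'll add a little more press and twist counterclockwise.

Request:
jog_arm(delta_pos=[[0,0,-0.1],[0,0,-0.1],[0,0,-0.1],[0,0,-0.1],[0,0,-0.1],[0,0,-0.1],[0,0,-0.1],[0,0,-0.1],[0,0,-0.1],[0,0,-0.1],[0,0,-0.1],[0,0,-0.1]], turn=[0,0,3,7,11,15,19,23,27,31,35,35], grip=[1,1,1,1,1,1,1,1,1,1,1,1])

```text
time_s: 6.38
position: [0.5098, -0.095, 0.0866]
tcp_rot: [[-0.845, 0.535, 0.002], [0.535, 0.845, -0.001], [-0.002, 0.0, -1.0]]
force: [-0.2, 0.2, 8.2]
opening: 0.536
grasp_force: 30.0
```

```bash
python3 - <<'E'
from rig import *
s=read_state();print(s['position'],s['force'],s['moment'],s['joint_positions'])
E
```

```text
[ 0.5098473  -0.0949534   0.08660311] [-0.20049978  0.18153466  8.1876881 ] [-0.03232745  0.15390705 -0.02303997] [-2.29097902e+01  3.42074539e+01  1.04110603e+02  3.02040211e-03
  4.15390009e+01 -8.05371032e+01]
```

Request:
jog_arm(delta_pos=[[0,0,0],[0,0,0],[0,0,0],[0,0,0],[0,0,0],[0,0,0],[0,0,0],[0,0,0],[0,0,0],[0,0,0],[0,0,0]], turn=[4,8,12,16,20,24,28,32,36,37,37], grip=[1,1,1,1,1,1,1,1,1,1,1])

```text
time_s: 7.75
position: [0.5097, -0.095, 0.0866]
tcp_rot: [[-0.997, -0.08, 0.002], [-0.08, 0.997, -0.001], [-0.002, -0.001, -1.0]]
force: [-1.2, -0.5, 8.5]
opening: 0.536
grasp_force: 30.0
```

```bash
python3 - <<'E'
from rig import *; from h import *
s=read_state();print(s['position'],s['force'],s['moment'],s['joint_positions'])
c=capture('scene')
cv2.imwrite('pics/f.png',cv2.resize(c['color'][150:260,190:310],None,fx=5,fy=5,interpolation=2))
E
```

```text
[ 0.50972145 -0.09497128  0.0865829 ] [-1.18869598 -0.53994998  8.5118077 ] [ 0.00354375  0.255536   -0.06860261] [-2.29149664e+01  3.42072618e+01  1.04117711e+02 -2.55532784e-03
  4.15457573e+01 -1.17514396e+02]
```

View pics/f.png

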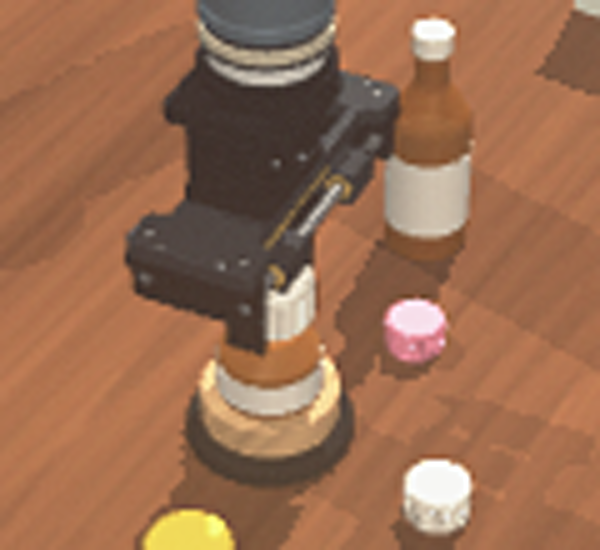

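The hand has turned 72° with the cap still pressed and almost no resisting moment. I'll lift gently and watch the force.

Request:
jog_arm(delta_pos=[[0,0,0.2],[0,0,0.4],[0,0,0.6],[0,0,0.8],[0,0,1.0],[0,0,1.2],[0,0,1.2]], turn=[0,0,0,0,0,0,0], grip=[1,1,1,1,1,1,1])

```text
time_s: 8.68
position: [0.5083, -0.0943, 0.0972]
tcp_rot: [[-0.997, -0.08, -0.001], [-0.08, 0.997, 0.001], [0.001, 0.001, -1.0]]
force: [-0.0, -0.9, 0.6]
opening: 0.536
grasp_force: 30.0
```

Request:
jog_arm(delta_pos=[[0,0,0.6],[0,0,1.4],[0,0,2.6],[0,0,4],[0,0,5.5],[0,0,7],[0,0,8.5],[0,0,10],[0,0,11],[0,0,11.3],[0,0,11.3],[0,0,11.3]], turn=[0,0,0,0,0,0,0,0,0,0,0,0], grip=[1,1,1,1,1,1,1,1,1,1,1,1])

```text
time_s: 10.18
position: [0.5085, -0.0945, 0.21]
tcp_rot: [[-0.997, -0.08, -0.001], [-0.08, 0.997, 0.001], [0.001, 0.001, -1.0]]
force: [-1.1, 0.1, -0.3]
opening: 0.537
grasp_force: 30.0
```

Request:
jog_arm(delta_pos=[[0,0,0],[0,0,0],[0,0,0],[0,0,0]], turn=[0,0,0,0], grip=[1,1,1,1])

```text
time_s: 10.68
position: [0.5089, -0.0946, 0.2105]
tcp_rot: [[-0.997, -0.08, -0.0], [-0.08, 0.997, 0.0], [0.0, 0.0, -1.0]]
force: [-1.0, 0.6, -0.7]
opening: 0.534
grasp_force: 30.0
```

```bash
python3 - <<'E'
from rig import *; from h import *
c=capture('scene')
cv2.imwrite('pics/g.png',cv2.resize(c['color'][120:260,190:310],None,fx=4,fy=4,interpolation=2))
E
```

```text
(no output)
```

View pics/g.png

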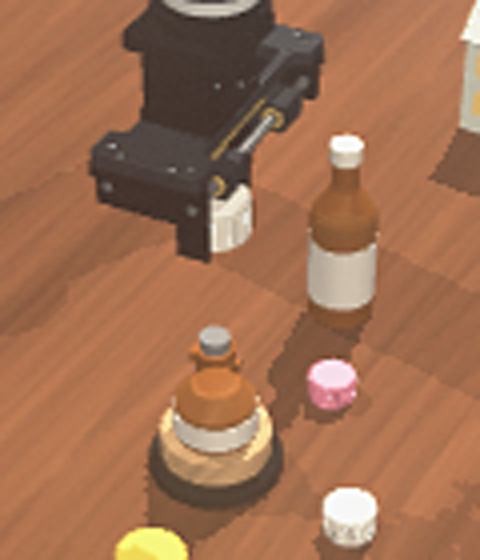

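The cap is off and held level above the open neck, where the grey seal is visible. Nothing else has moved.

```bash
python3 -c "
from rig import *
print(hand_in())"
```

```text
the job is handed in; nothing more can be done
None
```

The cap was pressed, twisted 72° counterclockwise and lifted off; it is held level about 10 cm above the mouth, and the job is handed in (no verdict was returned).

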